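# Stand a burner control module on edge in the board clamp

## Robot

A 7-joint arm with a two-finger parallel gripper is mounted at the origin on the work surface. World frame = base frame: x ahead of the robot, y to its left, z up, the work surface at z = 0. Lengths are in m, angles in degrees, forces in N, time in s.
With the tool pointing down it reaches from about 0.425 to 0.875 m from the base axis. Payload 4.7 kg.
Tool frame: the origin (TCP) lies on the centre line of the jaws, within the pads' length; the fingertips stand 17 mm ahead of it and the grasp point (between the pads) lies 2 mm behind it; z points along the fingers, y is the line along which they close (so a half turn about z gives the same grasp; the last joint's range is limited). The gripper opens to 87 mm and grips with 3 to 60 N. Pads are 19 mm wide; open, the fingers measure 117 mm over their backs; the gripper's body (75 mm by 190 mm) begins 51 mm behind the grasp point.
Start: joints at [-76.37, 18.392, -4.016, 83.108, 1.295, 78.541, -3.26], TCP at [0.144, 0.634, 0.24] pointing down, gripper open.
Joint ranges: [-163.93, 163.93], [-17.29, 119.83], [-79.2, 71.16], [3.27, 140.29], [-89.18, 269.18], [5.43, 117.66], [-154.24, 154.24]. Speed limits (degrees/s): [147.25, 147.25, 180, 180, 180, 180, 180].

## Interface

Orientations are given as [roll, pitch, yaw] about the fixed x, y, z axes, in that order (R = Rz(yaw) Ry(pitch) Rx(roll)).
In Python, from cell import env, read_camera gives the robot as it stands.
- The arm moves only by the shell command python3 -m jog 'ROWS' [FORCE]. ROWS is JSON, a list of rows, each a list of 5 numbers: the opening, from 0 (shut) to 1 (fully open), then the shift along the tool's x, y, z each as a share of 0.02 m, from -1 to 1, then the turn about the tool's z as a share of 45 degrees, from -1 to 1. In form: [[gripper, x, y, z, yaw], ...]. A call has 1 to 12 rows; each row shifts and turns the commanded pose from where the row before left it, along the tool's axes as they then stand; what a row does not reach is not made up. A row lasts 1/12 s, in which the tool goes at most 41.7 mm and 7.16 degrees, less where a joint would pass 70% of its speed; a pose out of reach is approached as far as the arm can. A call with a number of a shift or a turn outside -1 to 1 is refused whole. A call with a gripper value outside its range is refused whole. The fingers move at their own pace and stop on an object; FORCE is the grip in N (left out, the last holds). Time passes only in rows, so rows that do not move let the fingers close. It gives the time, the measured TCP pose, the force, the opening and the grip force at its end, in the units of the state.
- env.get_obs(): the state, without advancing time (a new reading comes with each control period).
- read_camera(name): name is "scene" or "side" or "wrist"; returns a dict with "color" (384x512x3 uint8, red, green, blue), "range_z" (384x512 float32, m along the optical axis (not along the pixel's ray), 0 where there is no reading), "mtx" (3x3 intrinsics, pixels), "k1" (the pictures are not rectified: a ray, as slopes to the right and down, at radius r is drawn at 1 + k1 r^2 times it, then the intrinsics apply), "world_from_camera" (4x4, takes a point from camera to world coordinates); the wrist camera has in their place "T_tool_cam" (4x4, takes a point from camera to tool coordinates, whose origin is the TCP and whose axes are the flange's). Camera axes: x right, y down, z forward; pixel columns grow to the right and rows downward; lengths in m; the calibration is good to about 2 mm. A picture is of the moment at which its call begins: read the wrist's pose just before it.
- env.sign_off(): hands the job in; it is judged then, once.
The state is a dict: "time_s": time; "qpos": joint angles; "joint_velocities": joint speeds; "effort": joint torques, N m; "tool_pos": TCP position; "tool_rot": TCP orientation; "force": force on the tool from outside, world axes, zero at the start; "wrist_torque": the same for the moment, N m; "grip_width": finger opening in m; "grasp_force": force on a finger pad.
Only numpy, scipy, OpenCV 4.12 (cv2) and the standard library are available. Lean on these libraries where they do the work, as an engineer would, in place of code of your own. Each camera call takes 0.05 s, during which the arm holds its last target. There are 200 camera calls.

## Task

The burner control module lies flat on the cart: stand it upright on its plain short end in the board clamp, screw terminals at the top, with its plain end down flat on the clamp's bed and the large faces between the jaws, centred across their width. Then turn the clamp's cam knob clockwise until the jaws hold the module snugly, without crushing it, and let go. Leave the other loose things on the cart where they are.

Things in the scene. Friction and masses are not known exactly. Their poses are not given: they have to be found in the camera images.
- module: Burner control module, flat grey plastic housing 130 long (x), 64 wide (y), 22 thick (z), about 0.24 kg, lying flat at first. Origin: centre of its underside as it lies; x along the length to the screw-terminal end, z out of the upper face. The darker terminal row stands 10 above the upper face at x = 48 to 64; all else is flat, with an aluminium plate on the upper face near the plain end.
- module_foot (a point): Centre of the module's plain short end (64 by 22), the end it must stand on: 65 from the origin along -x, at half thickness; its axes are the module's.
- module_head (a point): Centre of the module's terminal end face: 65 from the origin along +x, at half thickness; its axes are the module's.
- clamp: Small aluminium board clamp fixed to the cart. Origin on the cart, between the jaws; z up, jaws close along y. Its bed (84 along x, y from -123 to 55) is 12 above the cart. Back jaw: 60 wide along x, 21 deep, top 57 above the cart; it was screwed down by hand for another job, so its rubber face is anywhere from y = 12.5 to 16.5. Cam housing at y = -119 to -49, 44 high; knob axis at x = 0, y = -84.
- jaw: Face plate of the clamp's moving jaw, 60 wide along x, rubber face at y = -15 in its own frame, carriage behind it back to y = -39, top 57 above the cart. Its frame is the clamp's at knob 0; the knob drives it to the back jaw (+y of the clamp) by 7 mm per radian, so the gap is 27.5 to 31.5 mm minus 7 mm per radian. The plate gives 1.6 mm on stiff springs (25 N per mm), then is solid.
- cam (a joint): Angle of the clamp's cam knob in rad: 0 = fully open, grows as it is turned clockwise seen from above, stop at 1.6; starts between 0 and 0.1. Stiff (0.12 N m to turn) and stays where it is left. Where it meets the 22 mm module depends on the back jaw: between 0.78 and 1.37. From there the turning moment climbs; 0.05 to 0.15 rad further it holds snugly, 0.25 further it crushes.
- cam_grip (a point): Point on the knob's vertical axis at gripping height, 81 above the cart. The knob is a black disc 50 across, its top 58 above the cart, with an upright bar grip on it, 47 long, 14 wide, its top 88 above the cart; the bar lies along this point's x axis and turns with the knob.
- tweezers: Blue tweezers, 140 long, lying on the cart; a bystander. Origin underneath, x towards the tips.
- bulb: White plastic desoldering bulb with a nozzle, 130 long, 54 across, lying; a bystander. Origin underneath, x towards the nozzle.
- spool: Solder spool, 64 across, 46 high, standing; a bystander. Origin: centre of its underside.
- flux: Flux bottle, 48 across, 100 high, standing; a bystander. Origin: centre of its underside.
- tin: Tip-cleaning tin with brass wool, 68 across, 43 high; a bystander. Origin: centre of its underside.
- screwdriver: Black-handled screwdriver, 190 long, lying; a bystander. Origin underneath, x towards the tip.
There are look-alikes about, which are no part of the job. Of the things like the clamp, leave any that is red; of the rest the smaller one is meant.

How it is judged (in metres and radians):
At the end, for the whole second after the job is handed in: The module stands on its plain end, terminals up: within 0.06 rad of vertical, faces square to the jaws within 0.08 rad, plain end on the clamp bed (within 3.5 mm), within 18 mm of the middle of the jaws' width, held between the jaws with over 4 N, at rest and let go (angle between module's own x axis and vertical below 0.06 rad and angle between the z axis of module and the y axis of clamp, either way round below 0.08 rad and z of module_foot in the frame of clamp between 0.008 and 0.0155 m and x of module_foot in the frame of clamp between -0.018 and 0.018 m and y of module_foot in the frame of clamp between -0.006 and 0.008 m and contact force between jaw and module above 4 N and linear speed of module below 0.02 m/s); the robot touches nothing.
It fails at once if the jaws crush the module: the moving jaw presses it with more than 50 N (contact force between jaw and module above 50 N).
It fails at once if a loose bystander is shifted by more than 25 mm (distance of any of tweezers, bulb, spool, flux, tin, screwdriver from where it was at the start of the episode above 0.025 m).
It also fails if it takes over 62 s, if anything falls off the work surface, if the arm or the gripper's body presses on something with over 40 N, if the wrist force passes 120 N, or if a joint passes its speed limit or range.

## Working session

There is one attempt and no reset: what is moved stays moved. The work goes in short steps, Python scripts to look and compute and a shell command to move; the robot and the scene stay as the last step left them, time stands still between calls to the robot, and variables do not carry over. Pictures are saved under pics/ and viewed, at most 10 in all, crops included, and the job is handed in when it is done.

```bash
mkdir -p pics
cat > h.py <<'E'
import numpy as np, cv2
from scipy.spatial.transform import Rotation as R
from cell import env, read_camera
def pose():
    o=env.get_obs(); T=np.eye(4); T[:3,3]=o["tool_pos"]; T[:3,:3]=R.from_euler('xyz',o["tool_rot"],degrees=True).as_matrix(); return T
def shot(name):
    T=pose(); c=read_camera(name)
    c["W"]=T@c["T_tool_cam"] if name=="wrist" else c["world_from_camera"]
    return c
def rays(c,uv):
    D=np.array([c["k1"],0,0,0,0],float)
    p=cv2.undistortPoints(np.array(uv,float).reshape(-1,1,2),np.array(c["mtx"],float),D).reshape(-1,2)
    return np.c_[p,np.ones(len(p))]
def onplane(c,uv,z):
    d=rays(c,uv)@c["W"][:3,:3].T; o=c["W"][:3,3]
    return o+d*((z-o[2])/d[:,2])[:,None]
def cloud(c):
    h,w=c["range_z"].shape; u,v=np.meshgrid(np.arange(w),np.arange(h))
    r=rays(c,np.c_[u.ravel(),v.ravel()])*c["range_z"].reshape(-1,1)
    return (r@c["W"][:3,:3].T+c["W"][:3,3]).reshape(h,w,3)
def save(c,f,crop=None,s=1):
    im=c["color"][...,::-1]
    if crop: x0,y0,x1,y1=crop; im=im[y0:y1,x0:x1]
    cv2.imwrite("pics/"+f,cv2.resize(im,None,fx=s,fy=s,interpolation=cv2.INTER_CUBIC))
E
python3 - <<'E'
from h import *
import pickle
print(env.get_obs())
ims=[]
for n in("scene","side"):
    c=shot(n); pickle.dump(c,open(n+".pkl","wb")); save(c,n+"0.png",s=1.5); print(n,c["W"].round(3).tolist(),c["k1"])
E
```

```text
{'time_s': 0.0, 'qpos': array([-76.36892098,  18.43734633,  -4.01570316,  83.1774149 ,
         1.2960612 ,  78.54076797,  -3.25916643]), 'joint_velocities': array([ 0.09229458, -0.02574233,  0.05737272, -0.01638523, -0.0480774 ,
        0.04877666,  0.01551408]), 'effort': array([-1.03309515e-05, -4.91314960e+01, -4.04216917e-01, -3.12512612e+01,
       -6.39030640e-02,  4.41066083e-02,  2.10506696e-04]), 'tool_pos': array([0.14419629, 0.63324882, 0.23845892]), 'tool_rot': array([-1.79889778e+02,  6.89996741e-03,  1.67179941e+02]), 'force': array([-0.14972487, -0.90243455,  0.15231408]), 'wrist_torque': array([-0.00188928,  0.03840969,  0.0426002 ]), 'grasp_force': 0.0, 'grip_width': 0.08708993326467498}
scene [[-0.424, 0.65, -0.631, 1.003], [0.905, 0.313, -0.287, 0.268], [0.011, -0.693, -0.721, 0.676], [0.0, 0.0, 0.0, 1.0]] -0.1078274481370631
side [[0.783, -0.333, 0.526, -0.012], [-0.622, -0.429, 0.655, -0.6], [0.008, -0.84, -0.543, 0.611], [0.0, 0.0, 0.0, 1.0]] -0.15483039642978258
```

View pics/scene0.png

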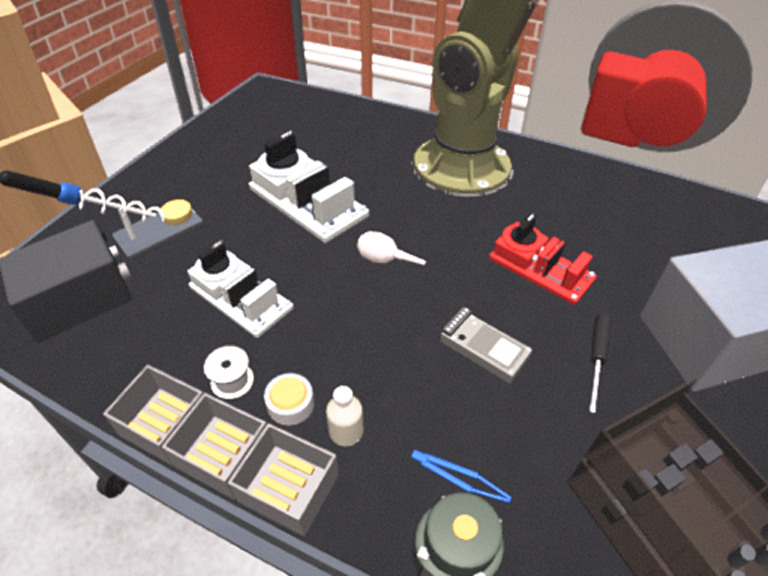

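View pics/side0.png

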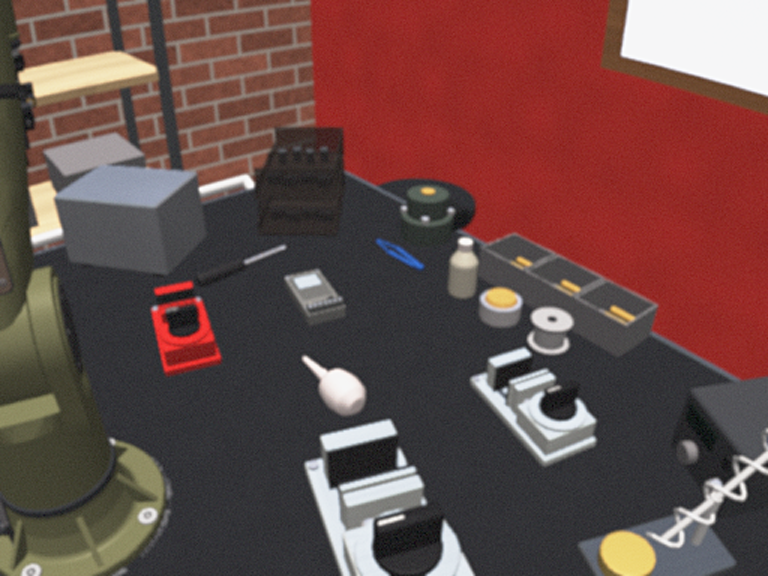

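Scene picture (768-wide pixels): candidates for the clamp are the large grey (308,185), the small grey (240,287) and the red one (543,260). The smaller non-red one at (240,287) fits. The module is at (487,345), with its terminals at the upper left (457,320). Spool (228,372), tin (288,398) and flux (343,415) stand beyond the clamp.

Run:
```python
from h import *
import pickle
S=pickle.load(open("scene.pkl","rb")); D=pickle.load(open("side.pkl","rb"))
for n,c in(("scene",S),("side",D)):
    P=cloud(c); z=P[...,2]; ok=(c["range_z"]>0)
    m=ok&(z>0.006)&(z<0.2)
    print(n,"table z med",np.median(z[ok&(abs(z)<0.01)]))
    k,l,st,ce=cv2.connectedComponentsWithStats(m.astype(np.uint8))
    for i in range(1,k):
        if st[i,4]<100: continue
        q=P[l==i]; 
        if np.hypot(*q[:,:2].mean(0))>1.1: continue
        r=cv2.minAreaRect((q[:,:2]*1000).astype(np.float32))
        print(ce[i].round()*1.5,st[i,4],"rect c",np.round(r[0]),"size",np.round(r[1]),"ang",round(r[2],1),"z90",q[:,2].max().round(3),"rgb",c["color"][l==i].mean(0).round())
save(S,"clamp.png",(110,90,260,280),3)
c=shot("wrist");save(c,"w0.png"); print(c["W"].round(3))
```

```text
scene table z med 0.0010467378099967006
[657.  54.] 8000 rect c [-646.  354.] size [732. 291.] ang 88.8 z90 0.2 rgb [146.  96.  93.]
[465.  142.5] 3244 rect c [19.  4.] size [189. 219.] ang 17.0 z90 0.2 rgb [120. 115.  86.]
[304.5 187.5] 2991 rect c [ 275. -247.] size [253. 118.] ang 70.9 z90 0.127 rgb [171. 170. 169.]
[132.  217.5] 1837 rect c [ 527. -491.] size [112. 258.] ang 67.4 z90 0.2 rgb [145. 146. 147.]
[543.  259.5] 1989 rect c [259. 245.] size [178.  87.] ang 75.0 z90 0.093 rgb [197.  71.  70.]
[ 63.  280.5] 4567 rect c [ 685. -465.] size [135. 185.] ang 60.9 z90 0.111 rgb [83. 80. 84.]
[381.  247.5] 492 rect c [370. -12.] size [126.  43.] ang 88.5 z90 0.057 rgb [242. 237. 235.]
[237.  289.5] 2225 rect c [ 557. -209.] size [178.  85.] ang 77.1 z90 0.093 rgb [179. 178. 178.]
[688.5 430.5] 18158 rect c [468. 508.] size [234. 575.] ang 84.4 z90 0.154 rgb [97. 91. 93.]
[484.5 343.5] 1460 rect c [479. 204.] size [130.  67.] ang 75.6 z90 0.036 rgb [189. 183. 179.]
[598.5 349.5] 462 rect c [435. 373.] size [191.  27.] ang 3.4 z90 0.029 rgb [104. 100. 102.]
[228. 369.] 758 rect c 
[... 1479 characters left out ...]
0. 130.]
[183.  328.5] 1853 rect c [255. 241.] size [176.  84.] ang 74.8 z90 0.088 rgb [149.  43.  43.]
[537. 405.] 3422 rect c [ 550. -211.] size [181.  84.] ang 79.3 z90 0.088 rgb [144. 147. 150.]
[339.  388.5] 800 rect c [353. -15.] size [ 51. 127.] ang 14.2 z90 0.055 rgb [213. 205. 203.]
[ 70.5 490.5] 10801 rect c [ 12. -32.] size [221. 157.] ang 20.4 z90 0.2 rgb [91. 90. 68.]
[699.  487.5] 8030 rect c [ 579. -455.] size [340. 147.] ang 5.3 z90 0.16 rgb [109. 106.  99.]
[379.5 508.5] 7249 rect c [ 274. -239.] size [237. 117.] ang 70.3 z90 0.124 rgb [132. 135. 138.]
[[ 0.221  0.938  0.266  0.071]
 [ 0.975 -0.213 -0.062  0.649]
 [-0.002  0.273 -0.962  0.384]
 [ 0.     0.     0.     1.   ]]
```

View pics/clamp.png

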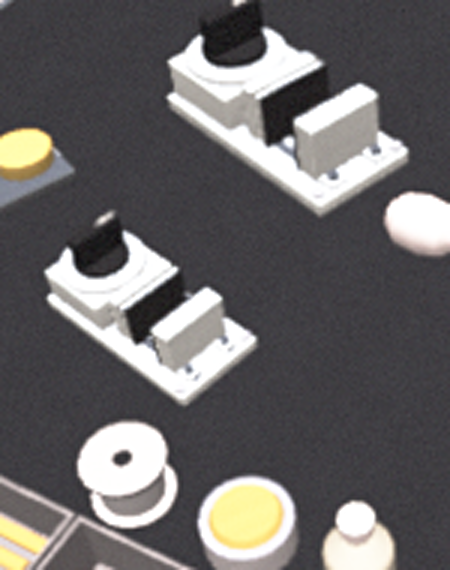

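The crop shows the small clamp (bed measured at 178 x 85 mm, as described). Its bar grip lies along the jaws' width, and the knob is on the far, left side. I'm moving above the module's head now.

```bash
python3 -m jog '[[1,0,0,0,0.159],[1,0,0,0,0.159],[1,0,0,0,0.159],[1,0,0,0,0.159],[1,0,0,0,0.159],[1,0,0,0,0.159],[1,0,0,0,0.159],[1,0,0,0,0.159],[1,0,0,0,0.159],[1,0,0,0,0.159],[1,0,0,0,0.159],[1,0,0,0,0.12]]' 5
python3 -m jog '[[1,-0.87,0.97,0,0],[1,-0.87,0.97,0,0],[1,-0.87,0.97,0,0],[1,-0.87,0.97,0,0],[1,-0.87,0.97,0,0],[1,-0.87,0.97,0,0],[1,-0.87,0.97,0,0],[1,-0.87,0.97,0,0],[1,-0.87,0.97,0,0],[1,-0.87,0.97,0,0],[1,-0.87,0.97,0,0],[1,-0.87,0.97,0,0]]'
python3 -m jog '[[1,-0.87,0.97,0.4,0],[1,-0.87,0.97,0.4,0],[1,-0.87,0.97,0.4,0],[1,-0.87,0.97,0.4,0],[1,-0.87,0.97,0.4,0],[1,-0.87,0.97,0.4,0],[1,-0.87,0.97,0.4,0],[1,-0.87,0.97,0.4,0],[1,-0.87,0.97,0.4,0],[1,-0.87,0.97,0.4,0],[1,0,0,0.4,0.1],[1,0,0,0,0]]'
python3 - <<'E'
from h import *
o=env.get_obs();print(o)
c=shot("wrist");save(c,"w1.png",s=1.5)
P=cloud(c);z=P[...,2]
m=(c["range_z"]>0)&(z>0.012)&(z<0.05)
k,l,st,ce=cv2.connectedComponentsWithStats(m.astype(np.uint8))
for i in range(1,k):
    if st[i,4]<300: continue
    q=P[l==i]; r=cv2.minAreaRect((q[:,:2]*1000).astype(np.float32)); print(ce[i]*1.5,st[i,4],r,np.median(q[:,2]))
E
```

```text
time_s: 1.15
tool_pos: [0.1442, 0.6336, 0.2391]
tool_rot: [180.0, 0.0, 82.7]
force: [-0.3, -0.5, -0.2]
grip_width: 0.087
grasp_force: 0.0
time_s: 2.15
tool_pos: [0.3508, 0.3972, 0.2394]
tool_rot: [-180.0, 0.0, 83.1]
force: [-0.0, -0.5, -0.1]
grip_width: 0.0869
grasp_force: 0.0
time_s: 3.15
tool_pos: [0.5216, 0.1999, 0.1498]
tool_rot: [-179.9, 0.2, 78.2]
force: [-0.9, 0.1, -0.3]
grip_width: 0.0872
grasp_force: 0.0
{'time_s': 3.15, 'qpos': array([-50.76298004,  11.80918944,  30.46551636, 103.71934389,
        -6.42636218,  66.37806225, -29.9894215 ]), 'joint_velocities': array([-1.55974963, -1.21162817, -2.62996785, -0.61635818, -0.39463223,
        1.60580342,  5.36796525]), 'effort': array([  1.46840047, -36.31593704,   4.84982729, -30.0061512 ,
         0.12463287,  -0.3430093 ,  -0.57264648]), 'tool_pos': array([0.52161804, 0.1998788 , 0.14977125]), 'tool_rot': array([-1.79886620e+02,  1.55544283e-01,  7.82383103e+01]), 'force': array([-0.91228534,  0.10005308, -0.25886616]), 'wrist_torque': array([-0.0591735 ,  0.11643252,  0.03417561]), 'grasp_force': 0.0, 'grip_width': 0.08720832875291248}
[91.83103448 43.62720307] 3915 ((405.17919921875, 372.60003662109375), (133.74493408203125, 26.0506649017334), 4.228137493133545) 0.023534607634492555
[744.29029094  90.93265773] 3059 ((752.8678588867188, 271.60589599609375), (96.2182388305664, 34.72128677368164), 87.28871154785156) 0.030505577734186162
[ 15.87678891 271.69454383] 2236 ((290.3951416015625, 263.1729431152344), (122.30586242675781, 30.839500427246094), 74.65433502197266) 0.013270687852889262
[308.46586412 285.90171504] 9096 ((477.16766357421875, 204.70001220703125), (129.4256134033203, 63.6011962890625), 76.42453002929688) 0.022763878096818263
```

View pics/w1.png

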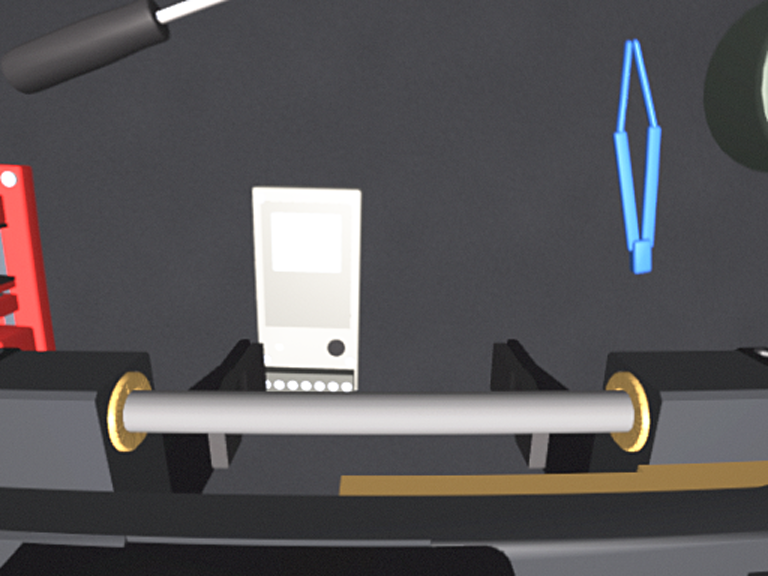

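The wrist view shows the module at (308,285), foot up at y=190 and terminals at the bottom at y=385. It's clear all round for a grip across the width.

```bash
python3 -m jog '[[1,-0.65,-0.55,0,0.04],[1,-0.65,-0.55,0,0],[1,-0.65,-0.55,0.8,0],[1,-0.65,-0.55,0.8,0],[1,0,0,0.8,0],[1,0,0,0.8,0],[1,0,0,0,0],[1,0,0,0,0]]'
```

```text
time_s: 3.87
tool_pos: [0.4666, 0.1623, 0.0877]
tool_rot: [-179.9, 0.0, 77.0]
force: [-0.1, -0.4, -0.0]
grip_width: 0.0869
grasp_force: 0.0
```

```bash
python3 -m jog '[[1,-0.1,0,0.85,0.01],[1,0,0,0.85,0],[1,0,0,0.85,0],[1,0,0,0.83,0],[1,0,0,0,0],[0,0,0,0,0],[0,0,0,0,0],[0,0,0,0,0],[0,0,0,0,0],[0,0,0,0,0]]' 6
```

```text
time_s: 4.7
tool_pos: [0.4676, 0.1599, 0.021]
tool_rot: [179.9, -0.1, 76.3]
force: [-0.5, 0.5, 4.5]
grip_width: 0.0639
grasp_force: 6.0
```

```bash
python3 -m jog '[[0,0.09,0,-0.48,0],[0,0.09,0,-0.48,0],[0,0.17,0,-0.455,0],[0,0.175,0,-0.455,0],[0,0.25,0,-0.42,0],[0,0.25,0,-0.42,0],[0,0.315,0,-0.37,0],[0,0.315,0,-0.37,0],[0,0.375,0,-0.31,0],[0,0.38,0,-0.31,0],[0,0,0,0,0]]'
python3 -m jog '[[0,0.42,0,-0.24,0],[0,0.42,0,-0.24,0],[0,0.46,0,-0.16,0],[0,0.46,0,-0.16,0],[0,0.48,0,-0.08,0],[0,0.48,0,-0.08,0],[0,0.48,0,0,0],[0,0.48,0,0,0],[0,0,0,0,0],[0,0,0,0,0]]'
python3 - <<'E'
from h import *
o=env.get_obs();print(o["tool_pos"],o["force"],o["wrist_torque"])
a=shot("scene");b=shot("side");u=np.vstack([a["color"][130:290,230:400],b["color"][90:250,150:320]])
cv2.imwrite("pics/st1.png",cv2.resize(u[...,::-1],None,fx=1.8,fy=1.8,interpolation=2))
E
```

```text
time_s: 5.62
tool_pos: [0.4793, 0.209, 0.1027]
tool_rot: [179.9, -0.1, 76.5]
force: [0.9, 0.4, -1.7]
grip_width: 0.0643
grasp_force: 6.0
time_s: 6.45
tool_pos: [0.4956, 0.2782, 0.1202]
tool_rot: [-180.0, 0.1, 76.4]
force: [0.3, -0.9, -2.7]
grip_width: 0.0642
grasp_force: 6.0
[0.49555126 0.27819459 0.12018443] [ 0.32881095 -0.94461812 -2.71328538] [-0.20098209  0.09449548  0.02797311]
```

View pics/st1.png

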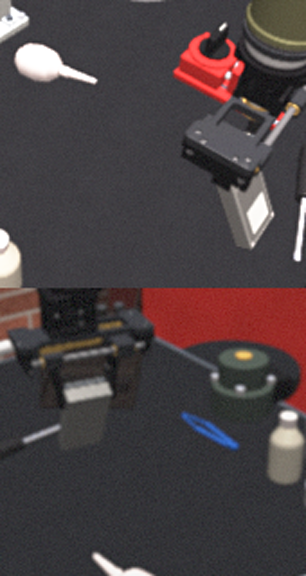

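The module hangs by its head, foot down and tilted. I'll measure the tilt.

```bash
cat >> h.py <<'E'
def face(T=None,name="scene",box=(0.075,0.05,0.05),dz=(-0.11,-0.03)):
    """plane + extents (tool-relative) of the held module's visible points"""
    T=pose(); c=shot(name); P=cloud(c)[c["range_z"]>0]
    q=(P-T[:3,3])@np.c_[T[:3,0],T[:3,1],[0,0,1]]
    q=q[(abs(q[:,0])<box[0])&(abs(q[:,1])<box[1])&(q[:,2]>dz[0])&(q[:,2]<dz[1])&(P[:,2]>0.006)]
    best=None;rng=np.random.default_rng(0)
    for _ in range(300):
        s=q[rng.choice(len(q),3,False)];n=np.cross(s[1]-s[0],s[2]-s[0]);n/=np.linalg.norm(n)+1e-12
        i=abs((q-s[0])@n)<0.0025
        if best is None or i.sum()>best.sum():best=i
    g=q[best];n=np.linalg.svd(g-g.mean(0))[2][2];n*=np.sign(n[0])
    return n,g.mean(0),g.min(0),g.max(0),len(g),q
E
python3 - <<'E'
from h import *
for n in("scene","side"):
    n_,m,a,b,k,q=face(name=n); print(n,"n",n_.round(3),"tilt",np.degrees(np.arcsin(n_[2])).round(1),"yaw",np.degrees(np.arctan2(n_[1],n_[0])).round(1),m.round(4),a.round(4),b.round(4),k,len(q),"zmin",q[:,2].min())
E
```

```text
scene n [0.871 0.009 0.492] tilt 29.5 yaw 0.6 [ 0.0404  0.0049 -0.0678] [ 0.0185 -0.0309 -0.1044] [ 0.0593  0.0341 -0.03  ] 507 721 zmin -0.10878001186250365
side n [0.866 0.001 0.5  ] tilt 30.0 yaw 0.1 [ 0.0144 -0.0027 -0.0688] [-0.0093 -0.0341 -0.1091] [ 0.0386  0.0308 -0.0302] 408 462 zmin -0.1091436229348842
```

```bash
python3 -m jog '[[0,0,0,0.25,0],[0,0,0,0.25,0],[0,0,0,0,0],[0,0.46,0,-0.15,0],[0,0.46,0,-0.15,0],[0,0.48,0,-0.07,0],[0,0.48,0,-0.07,0],[0,0.48,0,0,0],[0,0.48,0,0,0],[0,0.3,0,0,0],[0,0,0,0,0]]' 3.5
python3 - <<'E'
from h import *
for n in("scene","side"):
    n_,m,a,b,k,q=face(name=n); print(n,"n",n_.round(3),"tilt",np.degrees(np.arcsin(n_[2])).round(1),"yaw",np.degrees(np.arctan2(n_[1],n_[0])).round(1),m.round(4),a.round(4),b.round(4),k,len(q),"zmin",q[:,2].min())
print(pose()[:3,3])
E
```

```text
time_s: 7.57
tool_pos: [0.5103, 0.341, 0.119]
tool_rot: [-180.0, -0.0, 76.5]
force: [-0.3, -0.4, -2.5]
grip_width: 0.0638
grasp_force: 3.5
scene n [0.036 0.999 0.01 ] tilt 0.6 yaw 88.0 [ 0.01    0.0321 -0.0682] [-0.0121  0.0293 -0.1094] [ 0.0311  0.0342 -0.031 ] 266 493 zmin -0.10936397170127289
side n [0.964 0.007 0.265] tilt 15.4 yaw 0.4 [-0.0023 -0.0024 -0.0687] [-0.0145 -0.034  -0.11  ] [ 0.0107  0.0308 -0.0302] 437 556 zmin -0.10998824481748885
[0.51047263 0.33862177 0.11899542]
```

```bash
python3 -m jog '[[0,-0.2,0,-0.5,0],[0,-0.6,0.3,-0.5,0],[0,-0.95,0.3,-0.5,0],[0,-0.95,0.3,0,0],[0,-0.95,0.3,0,0],[0,-0.95,0.3,0,0],[0,-0.95,0.3,0,0],[0,-0.95,0.3,0,0],[0,-0.95,0.3,0,0],[0,-0.95,0.3,0,0],[0,-0.95,0.3,0,0],[0,-0.95,0.3,0,0]]'
python3 -m jog '[[0,-0.95,0.3,0,0],[0,-0.95,0.3,0,0],[0,-0.95,0.3,0,0],[0,-0.95,0.3,0,0],[0,-0.6,0,0.5,0],[0,-0.3,0,0.5,0],[0,0,0,0.5,0],[0,0,0,0,0],[0,0,0,0,0]]'
python3 - <<'E'
from h import *
print(pose()[:3,3])
for n in("scene","side"):
    n_,m,a,b,k,q=face(name=n,dz=(-0.13,-.03)); print(n,"n",n_.round(3),"tilt",np.degrees(np.arcsin(n_[2])).round(1),"yaw",np.degrees(np.arctan2(n_[1],n_[0])).round(1),m.round(4),a.round(4),b.round(4),k,len(q),"zmin",q[:,2].min())
E
```

```text
time_s: 8.67
tool_pos: [0.5263, 0.12, 0.1509]
tool_rot: [179.9, -0.1, 76.2]
force: [1.0, 0.2, -1.9]
grip_width: 0.0641
grasp_force: 3.5
time_s: 9.42
tool_pos: [0.5263, 0.0273, 0.1184]
tool_rot: [-179.9, 0.0, 76.4]
force: [0.2, 0.3, -2.1]
grip_width: 0.0639
grasp_force: 3.5
[0.5263072  0.02729538 0.11841839]
scene n [0.979 0.004 0.203] tilt 11.7 yaw 0.2 [ 0.0161  0.0036 -0.0688] [ 0.0068 -0.0312 -0.1115] [ 0.025   0.0346 -0.0302] 549 681 zmin -0.11146240707015961
side n [ 0.979 -0.009  0.202] tilt 11.6 yaw -0.5 [-0.0066 -0.0014 -0.07  ] [-0.0162 -0.0344 -0.1128] [ 0.0036  0.0322 -0.03  ] 605 727 zmin -0.11281736272832223
```

```bash
python3 -m jog '[[0,0,0,0.2,0],[0,0,0,0.2,0],[0,0,0,0,0],[0,0.3,0,-0.05,0],[0,0.3,0,-0.05,0],[0,0.3,0,0,0],[0,0.3,0,0,0],[0,0,0,0.1,0],[0,0,0,0.1,0],[0,0,0,0,0],[0,0,0,0,0]]'
python3 - <<'E'
from h import *
print(pose()[:3,3])
for n in("scene","side"):
    n_,m,a,b,k,q=face(name=n,dz=(-0.13,-.03)); print(n,"n",n_.round(3),"tilt",np.degrees(np.arcsin(n_[2])).round(1),"yaw",np.degrees(np.arctan2(n_[1],n_[0])).round(1),m.round(4),a.round(4),b.round(4),k,len(q),"zmin",q[:,2].min())
E
```

```text
time_s: 10.43
tool_pos: [0.5327, 0.0491, 0.1095]
tool_rot: [-180.0, -0.0, 76.3]
force: [-0.7, 1.2, 3.0]
grip_width: 0.0644
grasp_force: 3.5
[0.53274004 0.04910328 0.10950336]
scene n [0.972 0.003 0.235] tilt 13.6 yaw 0.2 [ 0.0181  0.0032 -0.0644] [ 0.0079 -0.0317 -0.1032] [ 0.0274  0.034  -0.0304] 497 621 zmin -0.10324782352593267
side n [0.971 0.001 0.238] tilt 13.8 yaw 0.1 [-0.005  -0.0024 -0.0652] [-0.0148 -0.0337 -0.103 ] [ 0.0061  0.0315 -0.0301] 515 609 zmin -0.10307906039409881
```

```bash
python3 -m jog '[[0,0.25,0,-0.03,0],[0,0.25,0,-0.03,0],[0,0.25,0,-0.03,0],[0,0.25,0,-0.02,0],[0,0.25,0,0,0],[0,0.15,0,0,0],[0,0,0,0,0],[0,0,0,0,0]]'
python3 - <<'E'
from h import *
print(pose()[:3,3])
for n in("scene","side"):
    n_,m,a,b,k,q=face(name=n,dz=(-0.13,-.03)); print(n,"n",n_.round(3),"tilt",np.degrees(np.arcsin(n_[2])).round(1),"yaw",np.degrees(np.arctan2(n_[1],n_[0])).round(1),m.round(4),a.round(4),b.round(4),k,len(q),"zmin",q[:,2].min())
E
```

```text
time_s: 11.2
tool_pos: [0.5393, 0.0766, 0.1114]
tool_rot: [-180.0, 0.0, 76.4]
force: [-0.2, 0.7, -2.4]
grip_width: 0.064
grasp_force: 3.5
[0.53933152 0.07664892 0.1113945 ]
scene n [0.989 0.007 0.148] tilt 8.5 yaw 0.4 [ 0.0125  0.0034 -0.0655] [ 0.0053 -0.0316 -0.1044] [ 0.0188  0.0332 -0.0303] 444 574 zmin -0.10500659619797972
side n [0.989 0.003 0.148] tilt 8.5 yaw 0.2 [-0.0098 -0.0023 -0.0671] [-0.0173 -0.0338 -0.1053] [-0.0018  0.0317 -0.0303] 554 666 zmin -0.10533920201949683
```

```bash
python3 -m jog '[[0,0,0,0.1,0],[0,0,0,0.08,0],[0,0.25,0,0,0],[0,0.25,0,0,0],[0,0.25,0,0,0],[0,0.2,0,0,0],[0,0,0,0.05,0],[0,0,0,0.05,0],[0,0,0,0,0],[0,0,0,0,0]]'
python3 - <<'E'
from h import *
print(pose()[:3,3])
for n in("scene","side"):
    n_,m,a,b,k,q=face(name=n,dz=(-0.13,-.03)); print(n,"n",n_.round(3),"tilt",np.degrees(np.arcsin(n_[2])).round(1),"yaw",np.degrees(np.arctan2(n_[1],n_[0])).round(1),m.round(4),a.round(4),b.round(4),k,len(q),"zmin",q[:,2].min())
E
```

```text
time_s: 12.13
tool_pos: [0.5439, 0.0949, 0.1062]
tool_rot: [180.0, -0.0, 76.3]
force: [-0.3, 0.3, 4.0]
grip_width: 0.0642
grasp_force: 3.5
[0.54393581 0.09494814 0.10617136]
scene n [ 1.     0.015 -0.014] tilt -0.8 yaw 0.8 [ 0.0014  0.0047 -0.0635] [-0.0021 -0.0305 -0.0999] [ 0.0029  0.0336 -0.0304] 296 405 zmin -0.09988402106899837
side n [ 1.    -0.002 -0.023] tilt -1.3 yaw -0.1 [-0.0204 -0.0018 -0.0641] [-0.0234 -0.0335 -0.1   ] [-0.0175  0.0311 -0.03  ] 549 679 zmin -0.10000036701394582
```

Module is now upright and squared on its end. I'm gripping firmer, lifting, and going past the clamp to look back at it with the wrist camera.

```bash
python3 -m jog '[[0,0,0,0,0],[0,0,0,0,0],[0,0,0,-0.5,0],[0,0,0,-0.9,0],[0,0,0,-0.9,0],[0,0,0,-0.9,0],[0,-0.4,0.1,-0.9,0],[0,-0.7,0.2,-0.9,0],[0,-0.9,0.2,-0.9,0],[0,-0.97,0.2,-0.8,0],[0,-0.97,0.2,0,0],[0,-0.97,0.2,0,0]]' 20
python3 -m jog '[[0,-0.97,0.2,0,0],[0,-0.97,0.2,0,0],[0,-0.97,0.2,0,0],[0,-0.97,0.2,0,0],[0,-0.97,0.2,0,0],[0,-0.97,0.2,0,0],[0,-0.97,0.2,0,0],[0,-0.97,0.2,0,0],[0,-0.97,0.2,0,0],[0,-0.97,0.2,0,0],[0,-0.97,0.2,0,0],[0,-0.97,0.2,0,0]]'
python3 -m jog '[[0,-0.97,0.2,0,0],[0,-0.97,0.2,0,0],[0,-0.97,0.2,0,0],[0,-0.5,0.2,0,0],[0,0,0,0,0],[0,0,0,0,0],[0,0,0,0,0]]'
python3 - <<'E'
from h import *
import pickle
print(pose().round(4))
c=shot("wrist");save(c,"w2.png",s=1.5);pickle.dump(c,open("w2.pkl","wb"))
P=cloud(c);z=P[...,2]
for lo,hi in((0.006,0.018),(0.052,0.062),(0.08,0.094)):
    m=(c["range_z"]>0)&(z>lo)&(z<hi)&(abs(P[...,0]-.56)<.12)&(abs(P[...,1]+.21)<.13)
    k,l,st,ce=cv2.connectedComponentsWithStats(m.astype(np.uint8))
    for i in range(1,k):
        if st[i,4]<120: continue
        q=P[l==i]; r=cv2.minAreaRect((q[:,:2]*1000).astype(np.float32)); print(lo,(ce[i]*1.5).round(),st[i,4],np.round(r[0],1),np.round(r[1],1),round(r[2],1),np.median(q[:,2]).round(4))
E
```

```text
time_s: 13.23
tool_pos: [0.5423, -0.0069, 0.241]
tool_rot: [179.9, -0.0, 76.3]
force: [-0.8, 0.4, -2.8]
grip_width: 0.0638
grasp_force: 20.0
time_s: 14.23
tool_pos: [0.533, -0.2442, 0.2395]
tool_rot: [-179.9, 0.0, 76.3]
force: [-0.2, -0.8, -2.6]
grip_width: 0.064
grasp_force: 20.0
time_s: 14.82
tool_pos: [0.5335, -0.3117, 0.2396]
tool_rot: [-180.0, -0.1, 76.4]
force: [0.6, 1.2, -2.3]
grip_width: 0.0639
grasp_force: 20.0
[[ 2.351e-01  9.720e-01 -4.000e-04  5.335e-01]
 [ 9.720e-01 -2.351e-01  1.400e-03 -3.117e-01]
 [ 1.300e-03 -7.000e-04 -1.000e+00  2.396e-01]
 [ 0.000e+00  0.000e+00  0.000e+00  1.000e+00]]
0.006 [375.  68.] 3358 [ 559.4 -188.7] [130.5  84.7] 76.3 0.0125
0.052 [373.  28.] 1467 [ 567.6 -155.5] [21.2 60.4] 77.1 0.0573
0.052 [374. 109.] 1315 [ 556.1 -204.2] [23.9 59.6] 76.5 0.0573
0.052 [375. 174.] 563 [ 546.4 -245. ] [16.8 47. ] 75.2 0.0584
0.052 [373. 217.] 444 [ 537.9 -276.7] [16.8 44.3] 75.4 0.0582
0.08 [374. 197.] 732 [ 543.  -259.4] [14.1 46.9] 74.5 0.088
```

View pics/w2.png

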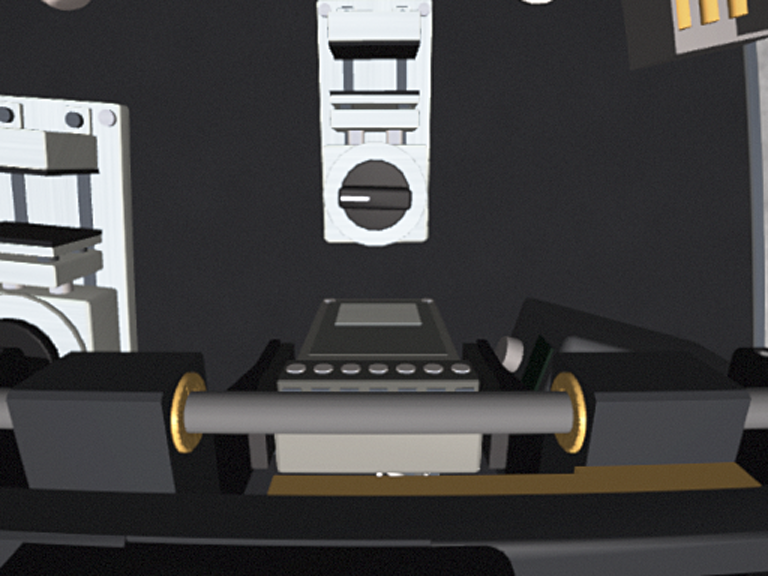

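The wrist view is clean. Back jaw at (373,28), moving jaw at (374,109), knob bar at (374,197). The held module's face shows at (378,330) and its terminal end at (378,440). Measuring the module in the tool frame from the same picture.

Run:
```python
from h import *
import pickle
c=pickle.load(open("w2.pkl","rb"));P=cloud(c);T=pose()
q=((P-T[:3,3])@T[:3,:3]);im=lambda a,b,x0,x1:(slice(int(a/1.5),int(b/1.5)),slice(int(x0/1.5),int(x1/1.5)))
for name,s in(("face",im(315,350,320,440)),("end",im(440,468,290,465)),("term",im(364,376,280,475)),("all",im(295,472,270,485))):
    g=q[s].reshape(-1,3);g=g[(g[:,2]>-0.04)&(g[:,2]<0.115)&(abs(g[:,1])<.04)]
    if not len(g):print(name,"none");continue
    n=np.linalg.svd(g-g.mean(0))[2][2];print(name,len(g),"n",n.round(3),"mean",g.mean(0).round(4),np.percentile(g,1,0).round(4),np.percentile(g,99,0).round(4))
for n in("scene","side"):
    n_,m,a,b,k,_=face(name=n,dz=(-0.13,-.03)); print(n,n_.round(3),m.round(4),a.round(4),b.round(4),k)
```

```text
face 1834 n [1.    0.001 0.012] mean [ 0.002  -0.0002  0.0466] [ 0.0012 -0.027   0.0257] [0.0026 0.0269 0.07  ]
end 2213 n [-0.022  0.002 -1.   ] mean [-0.0113 -0.0009 -0.0243] [-0.0165 -0.0272 -0.0255] [-0.0062  0.0254 -0.0231]
term 1032 n [ 0.987 -0.005  0.163] mean [ 0.0127 -0.0012 -0.015 ] [ 0.0083 -0.0327 -0.0195] [ 0.0137  0.0284 -0.003 ]
all 10470 n [ 0.999  0.004 -0.043] mean [ 0.0008 -0.0009  0.0054] [-0.0172 -0.0362 -0.0253] [0.0133 0.0341 0.0981]
scene [ 0.999  0.006 -0.034] [ 0.002   0.0028 -0.0659] [-0.0014 -0.0312 -0.1055] [ 0.0055  0.034  -0.0301] 595
side [ 1.     0.008 -0.014] [-0.0196 -0.0039 -0.0667] [-0.0219 -0.0344 -0.1069] [-0.0162  0.0308 -0.0301] 1015
```

```bash
python3 -m jog '[[0,0.5,-0.022,0,0],[0,0.9,-0.022,0,0],[0,0.9,-0.022,0,0],[0,0.9,-0.022,0,0],[0,0.9,-0.022,0,0],[0,0.9,-0.022,0,0],[0,0.9,-0.022,0.3,0],[0,0.9,-0.022,0.6,0],[0,0.43,0,0.8,0],[0,0,0,0.8,0],[0,0,0,0.4,0],[0,0,0,0,0]]'
python3 -m jog '[[0,0,0,0,0]]'
python3 - <<'E'
from h import *
T=pose();print((T[:3,:3].T@(np.array([.5641,-.1702,.1177])-T[:3,3])*1000).round(1))
E
```

```text
time_s: 15.97
tool_pos: [0.5626, -0.1704, 0.1801]
tool_rot: [-179.8, 0.0, 76.4]
force: [-0.7, 0.3, -3.1]
grip_width: 0.0634
grasp_force: 20.0
time_s: 16.05
tool_pos: [0.5637, -0.1718, 0.1822]
tool_rot: [-180.0, 0.0, 76.3]
force: [0.6, 0.5, -2.0]
grip_width: 0.0638
grasp_force: 20.0
[ 1.7  0.  64.5]
```

```bash
python3 -m jog '[[0,0.04,0,0.3,0],[0,0,0,0.4,0],[0,0,0,0.4,0],[0,0,0,0.4,0],[0,0,0,0.4,0],[0,0,0,0.4,0],[0,0,0,0.3,0],[0,0,0,0,0],[0,0,0,0,0]]'
python3 - <<'E'
from h import *
o=env.get_obs();T=pose();print((T[:3,:3].T@(np.array([.5641,-.1702,.1177])-T[:3,3])*1000).round(1),o["force"],o["wrist_torque"])
E
```

```text
time_s: 16.8
tool_pos: [0.5638, -0.1711, 0.1295]
tool_rot: [-180.0, 0.0, 76.3]
force: [-0.3, -0.3, -1.8]
grip_width: 0.0637
grasp_force: 20.0
[ 1.   0.1 11.8] [-0.33912251 -0.25184257 -1.76892127] [-0.0915602  -0.03272641 -0.00491354]
```

No side force, so the module is between the jaws. Lowering it onto the bed.

```bash
python3 -m jog '[[0,0,0,0.2,0],[0,0,0,0.2,0],[0,0,0,0.15,0],[0,0,0,0.05,0],[0,0,0,0,0],[0,0,0,0,0]]'
python3 - <<'E'
from h import *
o=env.get_obs();T=pose();print((T[:3,:3].T@(np.array([.5641,-.1702,.1177])-T[:3,3])*1000).round(1),o["force"],o["wrist_torque"])
for n in("scene","side"):
    n_,m,a,b,k,_=face(name=n,dz=(-0.06,-.02)); print(n,n_.round(3),m.round(4),a.round(4),b.round(4),k)
E
```

```text
time_s: 17.3
tool_pos: [0.5641, -0.1711, 0.1182]
tool_rot: [180.0, -0.0, 76.3]
force: [-1.6, 0.0, 1.0]
grip_width: 0.0639
grasp_force: 20.0
[ 0.9 -0.2  0.5] [-1.62297351  0.0080962   0.9746963 ] [-0.03614159  0.40316368 -0.00817499]
scene [ 1.     0.014 -0.006] [ 0.0026  0.0013 -0.0396] [ 0.0001 -0.032  -0.0598] [ 0.0051  0.0327 -0.02  ] 276
side [ 1.     0.008 -0.028] [-0.0188 -0.0023 -0.04  ] [-0.0217 -0.0349 -0.0599] [-0.0159  0.0322 -0.0203] 415
```

Seated on the bed. Releasing, rising, moving over the knob and turning to line up with the bar.

```bash
python3 -m jog '[[1,0,0,0,0],[1,0,0,0,0],[1,0,0,0,0],[1,0,0,0,0],[1,0,0,-0.5,0],[1,0,0,-0.8,0],[1,0,0,-0.9,0],[1,0,0,-0.9,0],[1,0,0,-0.7,0],[1,-0.91,0,0,0],[1,-0.91,0,0,0],[1,-0.91,0,0,0]]' 20
python3 -m jog '[[1,-0.91,0,0,0],[1,-0.91,0,0,-0.159],[1,0,0,0,-0.159],[1,0,0,0,-0.159],[1,0,0,0,-0.159],[1,0,0,0,-0.159],[1,0,0,0,-0.159],[1,0,0,0,-0.159],[1,0,0,0,-0.159],[1,0,0,0,-0.159],[1,0,0,0,-0.159],[1,0,0,0,-0.159]]'
python3 -m jog '[[1,0,0,0,-0.159],[1,0,0,0,-0.05],[1,0,0,0,0],[1,0,0,0,0]]'
python3 - <<'E'
from h import *
T=pose();print((T[:3,:3].T@(np.array([.543,-.2594,.0925])-T[:3,3])*1000).round(1),env.get_obs()["tool_rot"],env.get_obs()["qpos"].round())
a=shot("scene");b=shot("side");u=np.hstack([a["color"][90:290,60:260],b["color"][160:360,260:460]])
cv2.imwrite("pics/st2.png",cv2.resize(u[...,::-1],None,fx=2,fy=2,interpolation=2))
E
```

```text
time_s: 18.4
tool_pos: [0.5515, -0.2246, 0.1953]
tool_rot: [179.9, -0.0, 76.4]
force: [-0.5, -0.8, 0.2]
grip_width: 0.0868
grasp_force: 0.0
time_s: 19.4
tool_pos: [0.5426, -0.2598, 0.1948]
tool_rot: [180.0, 0.1, 155.4]
force: [0.1, 0.8, 0.4]
grip_width: 0.0874
grasp_force: 0.0
time_s: 19.73
tool_pos: [0.5426, -0.2598, 0.1946]
tool_rot: [180.0, 0.0, 164.3]
force: [0.7, 0.1, 0.4]
grip_width: 0.087
grasp_force: 0.0
[ -0.2   0.5 102.1] [1.79998031e+02 4.81547398e-02 1.64333371e+02] [ -6.  16.  35.  95.  -9.  72. 105.]
```

View pics/st2.png

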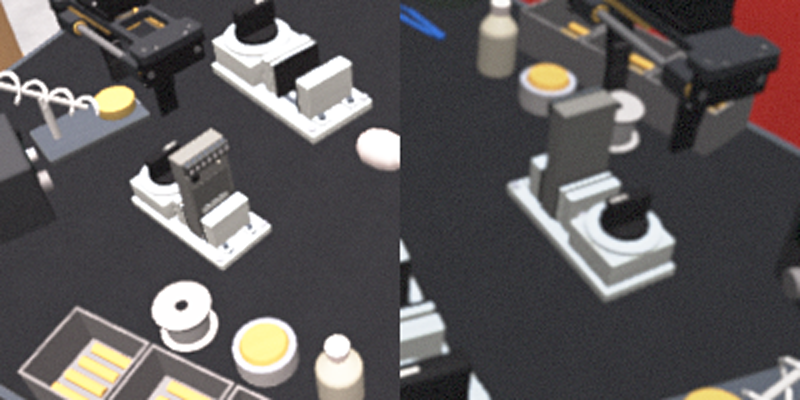

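Module stands between the jaws (scene crop at (205,190)). Fingers half-closed, going down on the knob bar.

```bash
python3 -m jog '[[0.5,0,0.01,0.5,0],[0.5,0,0.01,0.8,0],[0.5,0,0,0.8,0],[0.5,0,0,0.8,0],[0.5,0,0,0.8,0],[0.5,0,0,0.6,0],[0.5,0,0,0.45,0],[0.5,0,0,0.3,0],[0.5,0,0,0,0],[0.5,0,0,0,0]]'
python3 -m jog '[[0,0,0,0,0],[0,0,0,0,0],[0,0,0,0,0],[0,0,0,0,0],[0,0,0,0,0],[0,0,0,0,0]]' 30
python3 - <<'E'
from h import *
for _ in range(4):
    o=env.get_obs();print(o["tool_pos"],o["tool_rot"][2],o["force"],o["wrist_torque"]);read_camera("side")
E
```

```text
time_s: 20.67
tool_pos: [0.5428, -0.2593, 0.0931]
tool_rot: [-180.0, 0.0, 164.4]
force: [-0.5, 0.1, 0.8]
grip_width: 0.0435
grasp_force: 0.0
time_s: 21.17
tool_pos: [0.5429, -0.2589, 0.0932]
tool_rot: [180.0, 0.0, 164.4]
force: [0.1, -0.5, 0.6]
grip_width: 0.0134
grasp_force: 30.0
[ 0.5428569 -0.2589356  0.0932232] 164.44632206344687 [ 0.12783389 -0.49484355  0.60193737] [-0.19160833  0.12921234  0.06265847]
[ 0.54285909 -0.25895871  0.09323155] 164.45495010305999 [-0.12554271  1.10464328  0.37793364] [0.06487216 0.08172721 0.10694601]
[ 0.54279755 -0.25897115  0.09320524] 164.4546374449607 [ 0.24192838 -0.19460269  0.347885  ] [ 0.19782161 -0.00299426  0.10465901]
[ 0.54282572 -0.25896796  0.09319574] 164.4533147306719 [0.09342333 0.81798505 2.67278984] [0.20128367 0.03299443 0.13352985]
```

```bash
python3 -m jog '[[0,0,0,0,0.08],[0,0,0,0,0.08],[0,0,0,0,0.08],[0,0,0,0,0.08],[0,0,0,0,0.08],[0,0,0,0,0.08],[0,0,0,0,0.08],[0,0,0,0,0.08],[0,0,0,0,0],[0,0,0,0,0]]'
cat >> h.py <<'E'
def tq(k=6):
    L=[]
    for _ in range(k):
        read_camera("side");o=env.get_obs();L.append([*o["force"],*o["wrist_torque"],o["tool_rot"][2],o["time_s"]])
    L=np.array(L);print("F,T mean",L.mean(0).round(3),"sd Tz",L[:,5].std().round(3),"cam",np.radians(166.6-L[-1,6]).round(3))
E
python3 -c "from h import *;tq(4)"
python3 -m jog '[[0,0,0,0,0.045],[0,0,0,0,0],[0,0,0,0,0]]'; python3 -c "from h import *;tq(6)"
```

```text
time_s: 22.2
tool_pos: [0.5431, -0.2586, 0.0932]
tool_rot: [179.9, -0.0, 135.7]
force: [0.8, 2.2, 3.5]
grip_width: 0.0135
grasp_force: 30.0
F,T mean [ 5.91000e-01  2.90900e+00  3.45800e+00  5.90000e-01 -5.90000e-02
 -8.20000e-02  1.35711e+02  2.23250e+01] sd Tz 0.026 cam 0.539
time_s: 22.65
tool_pos: [0.5431, -0.2586, 0.0932]
tool_rot: [179.9, -0.0, 133.7]
force: [0.7, 3.8, 3.3]
grip_width: 0.0134
grasp_force: 30.0
F,T mean [ 1.17700e+00  4.56700e+00  4.93700e+00  9.15000e-01 -1.77000e-01
  5.00000e-02  1.33674e+02  2.28250e+01] sd Tz 0.02 cam 0.575
```

```bash
python3 -m jog '[[0,0,0,0,0.045],[0,0,0,0,0.045]]'; python3 -c "from h import *;tq(4)"
python3 -m jog '[[0,0,0,0,0.03],[0,0,0,0,0.03]]'; python3 -c "from h import *;tq(4)"
python3 -m jog '[[0,0,0,0,0.022],[0,0,0,0,0.022]]'; python3 -c "from h import *;tq(4)"
```

```text
time_s: 23.12
tool_pos: [0.5431, -0.2586, 0.0932]
tool_rot: [179.9, -0.0, 129.5]
force: [1.3, 3.7, 4.7]
grip_width: 0.0138
grasp_force: 30.0
F,T mean [ 1.13600e+00  4.00600e+00  5.24800e+00  9.60000e-01 -1.77000e-01
  3.20000e-02  1.29557e+02  2.32420e+01] sd Tz 0.043 cam 0.646
time_s: 23.48
tool_pos: [0.5431, -0.2586, 0.0932]
tool_rot: [179.9, -0.0, 126.8]
force: [1.1, 3.7, 5.2]
grip_width: 0.0136
grasp_force: 30.0
F,T mean [ 1.11900e+00  4.47800e+00  5.20500e+00  9.55000e-01 -2.41000e-01
  5.80000e-02  1.26846e+02  2.36080e+01] sd Tz 0.046 cam 0.693
time_s: 23.85
tool_pos: [0.5432, -0.2586, 0.0932]
tool_rot: [179.9, -0.0, 124.9]
force: [0.2, 4.6, 4.6]
grip_width: 0.0134
grasp_force: 30.0
F,T mean [ 9.29000e-01  4.42700e+00  4.98400e+00  9.92000e-01 -2.65000e-01
  8.30000e-02  1.24881e+02  2.39750e+01] sd Tz 0.013 cam 0.728
```

Run:
```python
from h import *
a=shot("scene");b=shot("side");u=np.hstack([a["color"][70:270,60:260],b["color"][130:330,260:460]])
cv2.imwrite("pics/st3.png",cv2.resize(u[...,::-1],None,fx=2,fy=2,interpolation=2))
```

```text
(no output)
```

View pics/st3.png

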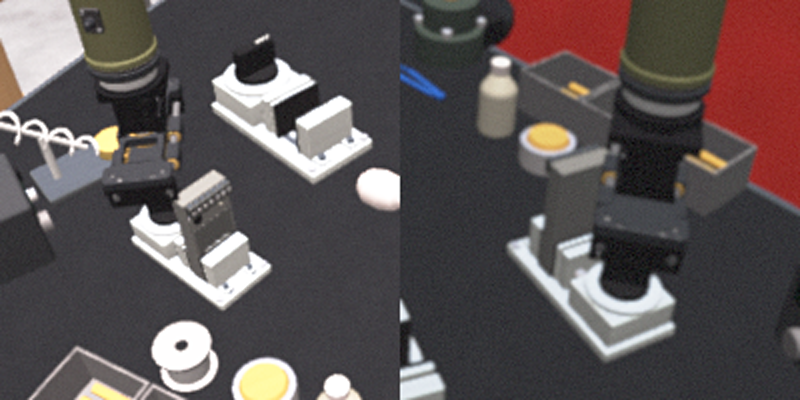

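The body is clear of the module, which stands straight between the jaws. Continuing in small steps.

```bash
for i in 1; do python3 -m jog '[[0,0,0,0,0.025],[0,0,0,0,0.02]]'; python3 -c "from h import *;tq(4)"
python3 -m jog '[[0,0,0,0,0.022],[0,0,0,0,0.022]]'; python3 -c "from h import *;tq(4)"
python3 -m jog '[[0,0,0,0,0.022],[0,0,0,0,0.01]]'; python3 -c "from h import *;tq(4)"; done
```

```text
time_s: 24.32
tool_pos: [0.5432, -0.2585, 0.0932]
tool_rot: [179.9, -0.0, 122.8]
force: [0.3, 5.4, 6.0]
grip_width: 0.0135
grasp_force: 30.0
F,T mean [ 9.12000e-01  3.98300e+00  5.03500e+00  9.84000e-01 -2.47000e-01
  7.80000e-02  1.22859e+02  2.44420e+01] sd Tz 0.029 cam 0.763
time_s: 24.68
tool_pos: [0.5432, -0.2585, 0.0932]
tool_rot: [179.9, -0.0, 120.9]
force: [0.7, 4.0, 4.5]
grip_width: 0.0139
grasp_force: 30.0
F,T mean [ 1.33000e+00  4.22000e+00  5.06400e+00  9.52000e-01 -2.51000e-01
  9.50000e-02  1.20877e+02  2.48080e+01] sd Tz 0.025 cam 0.798
time_s: 25.05
tool_pos: [0.5432, -0.2585, 0.0932]
tool_rot: [179.9, -0.0, 119.4]
force: [1.8, 4.0, 4.7]
grip_width: 0.0138
grasp_force: 30.0
F,T mean [ 1.28600e+00  4.59800e+00  5.16800e+00  1.00900e+00 -2.72000e-01
  9.50000e-02  1.19437e+02  2.51750e+01] sd Tz 0.018 cam 0.823
```

```bash
python3 -m jog '[[0,0,0,0,0.022],[0,0,0,0,0.01]]'; python3 -c "from h import *;tq(5)"
python3 -m jog '[[0,0,0,0,0.022],[0,0,0,0,0.01]]'; python3 -c "from h import *;tq(5)"
python3 - <<'E'
from h import *
T0=pose()
for n in("scene","side"):
    c=shot(n);P=cloud(c)[c["range_z"]>0]
    u=np.array([.2317,.9728]);v=np.array([.9728,-.2317])
    d=P[:,:2]-np.array([.562,-.1792]);y=d@u;x=d@v
    for lo,hi in((.065,.09),(.09,.115),(.115,.137)):
        m=(abs(x)<.025)&(P[:,2]>lo)&(P[:,2]<hi)&(abs(y)<.025);print(n,lo,m.sum(),np.percentile(y[m],[5,50,95]).round(4))
    m=(abs(x)<.025)&(abs(P[:,2]-.057)<.003)&(abs(y)<.06);print("tops",np.histogram(y[m],np.arange(-.05,.052,.004)))
E
```

```text
time_s: 25.42
tool_pos: [0.5432, -0.2585, 0.0932]
tool_rot: [179.9, -0.0, 118.0]
force: [2.2, 4.7, 4.8]
grip_width: 0.014
grasp_force: 30.0
F,T mean [  1.285   4.976   5.009   0.989  -0.29    0.141 118.003  25.567] sd Tz 0.009 cam 0.848
time_s: 25.83
tool_pos: [0.5433, -0.2585, 0.0932]
tool_rot: [179.9, -0.0, 116.5]
force: [1.3, 4.9, 5.0]
grip_width: 0.0136
grasp_force: 30.0
F,T mean [ 1.28500e+00  4.93700e+00  5.03500e+00  1.02800e+00 -3.00000e-01
  1.12000e-01  1.16551e+02  2.59830e+01] sd Tz 0.019 cam 0.873
scene 0.065 141 [0.0133 0.0153 0.0167]
scene 0.09 142 [0.0134 0.0149 0.0164]
scene 0.115 53 [0.0144 0.0241 0.0249]
tops (array([ 0,  0,  0,  0,  2,  1,  2,  0,  0,  0,  0,  0,  0,  0,  0,  3, 25,
       23, 22, 21, 24, 29,  0,  0,  0]), array([-0.05 , -0.046, -0.042, -0.038, -0.034, -0.03 , -0.026, -0.022,
       -0.018, -0.014, -0.01 , -0.006, -0.002,  0.002,  0.006,  0.01 ,
        0.014,  0.018,  0.022,  0.026,  0.03 ,  0.034,  0.038,  0.042,
        0.046,  0.05 ]))
side 0.065 84 [-0.008  -0.0067 -0.0048]
side 0.09 121 [-0.0079 -0.0062 -0.0049]
side 0.115 165 [-0.0081 -0.0062 -0.0049]
tops (array([ 0,  0,  0,  0,  6,  4,  5,  2,  3, 11, 21,  4,  0,  0,  0,  0,  0,
        0,  0,  2,  4,  1,  0,  0,  0]), array([-0.05 , -0.046, -0.042, -0.038, -0.034, -0.03 , -0.026, -0.022,
       -0.018, -0.014, -0.01 , -0.006, -0.002,  0.002,  0.006,  0.01 ,
        0.014,  0.018,  0.022,  0.026,  0.03 ,  0.034,  0.038,  0.042,
        0.046,  0.05 ]))
```

Module has been pushed about 4 mm to the back jaw, so the squeeze is near. Going finer.

```bash
python3 -m jog '[[0,0,0,0,0.025]]'; python3 -c "from h import *;tq(5)"
python3 -m jog '[[0,0,0,0,0.025]]'; python3 -c "from h import *;tq(5)"
python3 -m jog '[[0,0,0,0,0.025]]'; python3 -c "from h import *;tq(5)"
```

```text
time_s: 26.27
tool_pos: [0.5433, -0.2585, 0.0932]
tool_rot: [179.9, -0.0, 115.4]
force: [1.1, 4.5, 5.3]
grip_width: 0.0138
grasp_force: 30.0
F,T mean [  1.573   4.565   5.22    1.062  -0.349   0.131 115.403  26.417] sd Tz 0.023 cam 0.893
time_s: 26.6
tool_pos: [0.5433, -0.2585, 0.0932]
tool_rot: [179.9, -0.0, 114.3]
force: [1.9, 4.2, 5.5]
grip_width: 0.0142
grasp_force: 30.0
F,T mean [  1.746   5.045   5.292   1.044  -0.366   0.141 114.281  26.75 ] sd Tz 0.042 cam 0.913
time_s: 26.93
tool_pos: [0.5433, -0.2585, 0.0932]
tool_rot: [179.9, -0.0, 113.2]
force: [2.4, 4.6, 5.0]
grip_width: 0.0139
grasp_force: 30.0
F,T mean [  1.893   4.855   4.754   1.038  -0.342   0.147 113.159  27.083] sd Tz 0.033 cam 0.932
```

```bash
python3 -m jog '[[0,0,0,0,0.025]]'; python3 -c "from h import *;tq(8)"
python3 -m jog '[[0,0,0,0,0.025]]'; python3 -c "from h import *;tq(8)"
```

```text
time_s: 27.27
tool_pos: [0.5433, -0.2584, 0.0932]
tool_rot: [179.9, -0.0, 112.1]
force: [1.8, 6.2, 5.3]
grip_width: 0.0135
grasp_force: 30.0
F,T mean [  1.682   4.784   4.904   1.042  -0.349   0.164 112.048  27.492] sd Tz 0.04 cam 0.952
time_s: 27.75
tool_pos: [0.5433, -0.2585, 0.0932]
tool_rot: [179.9, -0.0, 110.9]
force: [1.7, 6.0, 5.9]
grip_width: 0.0134
grasp_force: 30.0
F,T mean [  1.853   4.755   4.733   1.026  -0.363   0.171 110.927  27.975] sd Tz 0.023 cam 0.971
```

Run:
```python
from h import *
c=shot("wrist");P=cloud(c);ok=c["range_z"]>0
u=np.array([.2317,.9728]);v=np.array([.9728,-.2317])
d=P[...,:2]-np.array([.562,-.1792]);y=d@u;x=d@v;z=P[...,2]
for n,m in (("tops57",ok&(abs(z-.0573)<.002)&(abs(x)<.032)&(abs(y)<.05)),("modtop",ok&(abs(z-.142)<.004)&(abs(x)<.04)&(abs(y)<.04)),("modface",ok&(z>.07)&(z<.13)&(abs(x)<.03)&(abs(y)<.03))):
    print(n,m.sum(),np.histogram(y[m]*1000,np.arange(-40,42,2))[0] if m.sum() else "")
save(c,"w3.png",s=1.5)
```

```text
tops57 3453 [  0   0   0   0 158 325 329 334 338 336 152   7 295 350 347 360  15   0
   0   0   0   0   0   0   0   0   0   0   0   0   0   5   9  14  19  22
  25  13   0   0]
modtop 20384 [   0    0    0    0    0    0    0    0    0    0    0    0    0    0
    0   63 1408 1251 1263 1259 1288 1306 1302 1310 1338 1338  964 1448
 1301 1254 1237 1032   22    0    0    0    0    0    0    0]
modface 1734 [  0   0   0   0   0   0   0   0   0   0   0   0   0   0   0 760 974   0
   0   0   0   0   0   0   0   0   0   0   0   0   0   0   0   0   0   0
   0   0   0   0]
```

View pics/w3.png

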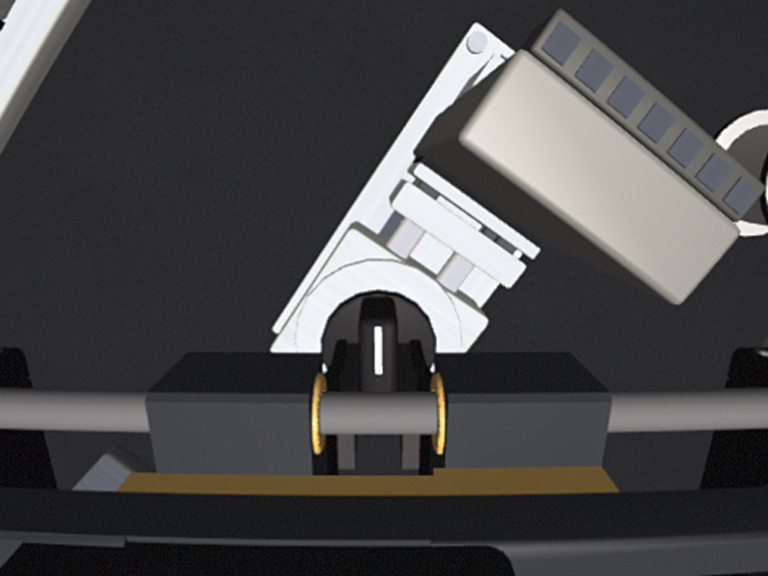

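The wrist view shows carriage (455,230), jaw plate (475,205) and module face touching (560,150). The carriage-to-plate slit tells the spring compression, so I'll compare it with the earlier picture.

```bash
cat > jawm.py <<'E'
from h import *
import pickle
u=np.array([.2317,.9728]);v=np.array([.9728,-.2317])
def prof(c,t):
    P=cloud(c);ok=c["range_z"]>0;d=P[...,:2]-np.array([.562,-.1792]);y=d@u*1e3;x=d@v*1e3;z=P[...,2]
    m=ok&(abs(z-.0573)<.003)&(abs(x)<29)&(y<0)&(y>-45)
    out=[]
    for x0 in range(-27,27,3):
        s=np.sort(y[m&(x>=x0)&(x<x0+3)])
        if len(s)<15:continue
        g=np.diff(s);k=np.argmax(g)
        out.append([s[0],s[-1],s[k] if g[k]>.7 else np.nan,s[k+1] if g[k]>.7 else np.nan])
    o=np.array(out);print(t,"rear,front,slit lo,hi",np.nanmedian(o,0).round(2),"len",np.median(o[:,1]-o[:,0]).round(2),len(o))
E
python3 - <<'E'
from jawm import *
prof(pickle.load(open("w2.pkl","rb")),"before"); prof(shot("wrist"),"now")
E
```

```text
before rear,front,slit lo,hi [-37.61 -13.89 -26.12 -21.56] len 23.64 18
now rear,front,slit lo,hi [-31.01  -8.   -19.09 -15.61] len 23.04 18
```

Compression is about 0.6–1.1 mm by slit and travel. The knob went about 0.1 rad past expected contact and the torque has climbed, so the hold is snug. Letting go.

```bash
python3 -m jog '[[0.5,0,0,0,0],[0.5,0,0,0,0],[0.5,0,0,0,0],[0.5,0,0,0,0],[0.5,0,0,-0.3,0],[0.5,0,0,-0.8,0],[0.5,0,0,-0.9,0],[0.5,0,0,-0.9,0],[0.5,0,0,-0.9,0],[0.5,0,0,-0.9,0],[0.5,0,0,0,0],[0.5,0,0,0,0]]'
python3 - <<'E'
from jawm import *
c=shot("wrist");prof(c,"after")
P=cloud(c);ok=c["range_z"]>0;d=P[...,:2]-np.array([.562,-.1792]);y=d@u;x=d@v;z=P[...,2]
for n,m in(("modtop",ok&(abs(z-.142)<.004)&(abs(x)<.05)&(abs(y)<.03)),("knobbar",ok&(abs(z-.088)<.003)&(abs(y+.082)<.03)&(abs(x)<.03))):
    if m.sum()>50: print(n,cv2.minAreaRect((np.c_[x[m],y[m]]*1e3).astype(np.float32)),np.median(z[m]))
s=shot("side");P=cloud(s);ok=s["range_z"]>0;d=P[...,:2]-np.array([.562,-.1792]);y=d@u;x=d@v;z=P[...,2]
m=ok&(abs(x)<.028)&(z>.065)&(z<.137)&(y>-.015)&(y<0);g=np.c_[x[m],y[m],z[m]];print("face n",m.sum(),np.linalg.svd(g-g.mean(0))[2][2].round(3))
save(s,"s4.png",(240,90,470,340),2)
E
```

```text
time_s: 29.25
tool_pos: [0.543, -0.2599, 0.188]
tool_rot: [179.9, 0.1, 110.9]
force: [0.3, 0.1, -0.9]
grip_width: 0.0434
grasp_force: 0.0
after rear,front,slit lo,hi [-30.89  -8.25 -19.13 -15.56] len 22.62 18
modtop ((-0.8532886505126953, 8.010218620300293), (32.507423400878906, 64.02513885498047), 89.93998718261719) 0.14206953443945108
knobbar ((-0.7556357383728027, -82.6000747680664), (13.413553237915039, 47.10372543334961), 34.72556686401367) 0.08800992964269193
face n 647 [-0.004 -1.     0.   ]
```

View pics/s4.png

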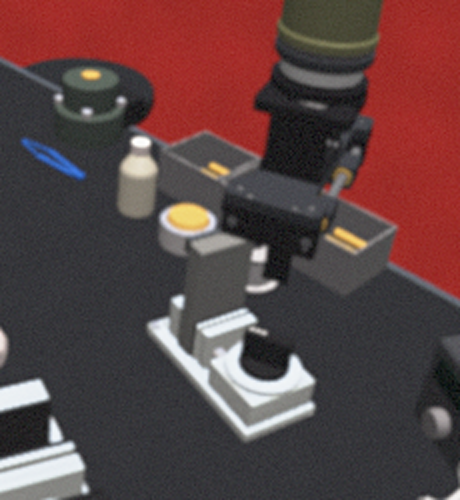

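The module stands square in the jaws with its top at 142 mm, so it is on the bed. It is 1 mm off centre, the knob stayed where I left it, and the gripper is clear. Handing in.

```bash
python3 -c "from cell import env;print(env.sign_off())"
```

```text
the job is handed in; nothing more can be done
None
```

The module stands upright on its plain end in the small grey clamp, terminals up and within about 1 mm of centre, held snugly by an estimated 17–25 N from the measured jaw compression. The gripper has let go and the bystanders were never approached; the job was handed in at about 29 s, and no verdict came back.

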